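# Isolate the laser and hold the sample guard open

## Robot

A 6-joint arm with a two-finger parallel gripper is mounted at the origin on the work surface. World frame = base frame: x ahead of the robot, y to its left, z up, the work surface at z = 0. Lengths are in m, angles in rad, forces in N, time in s.
With the tool pointing down it reaches from about 0.375 to 0.9 m from the base axis. Payload 3.1 kg.
Tool frame: the origin (TCP) lies on the centre line of the jaws, within the pads' length; the fingertips stand 25 mm ahead of it and the grasp point (between the pads) lies 6 mm ahead of it (robot.nose_length is the y of the fingertips in the tool frame, in m); y points along the fingers, z is the direction in which the jaws open and shut, and the axes are right-handed (so a half turn about y gives the same grasp; the last joint's range is limited). The gripper opens to 87 mm and grips with 3 to 60 N. Pads are 19 mm wide; open, the fingers measure 117 mm over their backs; the gripper's body (75 mm by 190 mm) begins 51 mm behind the grasp point.
Start: joints at [1.065, 0.527, 1.433, -0, 1.181, -0.178], TCP at [0.201, 0.592, 0.248] pointing down, gripper open.
Joint ranges: [-3.08, 3.08], [-0.75, 2.2], [0.22, 2.44], [-1.43, 4.57], [0, 2.65], [-2.85, 2.85]. Speed limits (rad/s): [2.79, 2.79, 3.14, 3.14, 3.14, 3.14].

## Interface

Orientations are given as a unit quaternion [x, y, z, w].
In Python, from rig import robot, eyes, ticket gives the robot as it stands.
- The arm moves only by the tool play_rows, never from a script. Its argument "series" is a list of rows, each a list of 7 numbers: the opening, from 0 (shut) to 1 (fully open), then the shift along the tool's x, y, z scaled (see below), then the turn, a rotation vector about the tool's x, y, z scaled (see below). In form: [[claw, dx, dy, dz, ax, ay, az], ...]. A call has 1 to 12 rows; each row shifts and turns the commanded pose from where the row before left it, along the tool's axes as they then stand; what a row does not reach is not made up. The controller multiplies each number of a shift by 100 mm and each number of a turn by 180 degrees. A row lasts 1/12 s, in which the tool goes at most 41.7 mm and 7.16 degrees, less where a joint would pass 70% of its speed; a pose out of reach is approached as far as the arm can. A call with a number of a shift or a turn outside -1 to 1 is refused whole. A call with a gripper value outside its range is refused whole. The fingers move at their own pace and stop on an object; "grip_force" is the grip in N (left out, the last holds). Time passes only in rows, so rows that do not move let the fingers close. It gives the time, the measured TCP pose, the force and the opening at its end, in the units of the state.
- robot.get_obs(): the state, without advancing time (a new reading comes with each control period).
- eyes.camera(name): name is "scene" or "top" or "wrist"; returns the picture (420x560x3 uint8, red, green, blue); there is no depth.
- eyes.camera_params(name): a dict with "K" (3x3 intrinsics, pixels), "D" ([k1, k2, p1, p2, k3] as OpenCV has them; the pictures are not rectified), "rvec" (rotation vector, rad) and "tvec" (3), from world to camera coordinates, as OpenCV has them. Camera axes: x right, y down, z forward; pixel columns grow to the right and rows downward; lengths in m; the calibration is good to about 2 mm. A picture is of the moment at which its call begins: read the wrist's pose just before it. camera_params takes no time and is no camera call; for the wrist camera it gives the pose at the moment of the call.
- ticket.hand_in(): hands the job in, once; it reports no verdict.
The state is a dict: "time": time; "q": joint angles; "joint_velocities": joint speeds; "joint_torque": joint torques, N m; "position": TCP position; "tool_rot": TCP orientation; "ft_force": force on the tool from outside, world axes, zero at the start; "moment": the same for the moment, N m; "grip_width": finger opening in m.
Only numpy, scipy, OpenCV 4.12 (cv2) and the standard library are available. Lean on these libraries where they do the work, as an engineer would, in place of code of your own. Each camera call takes 0.05 s, during which the arm holds its last target.

## Task

Switch the laser's power isolator off by turning its red handle clockwise (seen from above) a quarter turn until it is fully home against its stop, and only then lift the amber-windowed lid of the black sample enclosure and hold it open at 60 degrees from its closed position, so that the sample can be inspected. The lid springs shut if let go, so finish with the gripper still holding the lid still at that angle, and leave everything else on the bench where it stands.

Things in the scene. Friction and masses are not known exactly. Their poses are not given: they have to be found in the camera images.
- isolator_grip (a point): Red bar handle of the laser power isolator: bar 62 mm long, 14 mm wide, 34 mm high, on a red disc 52 mm across, 8 mm thick. This point is on the vertical turning axis, 84 mm above the bench, 16 mm below the bar's top. x axis along the bar (towards its white pointer mark), z up; it turns with the handle.
- isolator (a joint): Angle of the red handle: 0 = on (pointer at the box's green mark), 1.571 rad = off, a quarter turn clockwise from above (pointer at the box's white mark). Stops at both ends. Stiff (0.08 N m): it stays where it is left. Starts at on, or up to 0.12 rad past it; counts as off above 1.35 rad.
- lid_handle (a point): Centre of the lid's steel bar handle: round bar 12 mm thick, 120 mm long, level, parallel to the hinge, on a 10 mm rod at each end, its axis 48 mm in front of the lid's front edge (42 mm clear gap to lid and box). Lid shut: 110 mm above the bench, free space below, on the box side facing the robot. y axis along the bar, x towards the hinge; tilts with the lid.
- lid_hinge (a point): Middle of the lid's hinge axis, on the rim of the enclosure farthest from the robot, 110 mm above the bench, 228 mm from the bar handle's centre. y axis along the hinge. Beside it is an upright aluminium plate at each side of the box, to 179 mm above the bench, with black angle ticks every 10 degrees and a longer yellow one at 60 degrees.
- lid (a joint): Opening angle of the lid: 0 = shut, grows as the bar swings up and over towards the hinge (bar height = 110 mm + 228 mm x sin of the angle), up to 1.75 rad. 60 degrees = 1.047 rad. A spring and the lid's weight (0.2 to 0.4 kg) close it: about 2 to 3 N at the bar holds it; it falls shut when released.
- isolator_box: Fixed grey box, 100 x 90 mm, 55 mm high, yellow top plate to 58 mm, that carries the isolator handle at its middle; it stands to the left or right of the enclosure, with the controller on the other side. Origin under its centre; green mark (on) on its +x side, white mark (off) on its -y side.
- enclosure: Fixed black sample enclosure, 180 mm deep (x), 240 mm wide (y), 105 mm high, closed by the lid, 10 mm thick with an amber window; the handle is on its -x side. Origin under its centre.
- controller: Fixed black stage controller box, 120 x 100 mm, 45 mm high, with a grey wheel and a small stick up to 87 mm above the bench; not to be used. Origin under its centre.
- oil_bottle: Loose amber bottle with black cap, 34 mm across, 65 mm high, bystander. Origin at the centre of its underside.
- objective: Loose steel microscope objective standing on a black cap, 36 mm across, 54 mm high, bystander. Origin at the centre of its underside.
- screwdriver: Loose screwdriver, 150 mm long, lying on the bench between the robot and the enclosure, bystander. Origin under its middle, x axis along it.
- slide_box: Loose blue open box of glass slides, 80 x 100 x 30 mm, bystander. Origin at the centre of its underside.
- lens_ring: Loose black lens ring, 50 mm across, 14 mm high, bystander. Origin at the centre of its underside.
- beam_block: Loose aluminium block, 40 x 40 x 50 mm high, bystander. Origin at the centre of its underside.
Things that resemble listed ones, but are neither listed nor needed, are in the scene too. Leave any blue or pink look-alike of the isolator_box alone.

How it is judged:
On the way:
1. the isolator handle is turned fully to off while the lid is still shut (value of joint isolator above 1.35 rad and value of joint lid below 0.1 rad), for 0.2 s.
At the end, for the whole second after the job is handed in: The isolator is off (above 1.35 rad) and the gripper's fingers hold the lid (contact force over 0.5 N) still (under 0.1 rad/s) at 60 degrees, give or take 7 degrees (0.925 to 1.169 rad) (value of joint isolator above 1.35 rad and value of joint lid between 0.925 and 1.169 rad and velocity of joint lid between -0.1 and 0.1 rad/s and contact force between the fingers and lid above 0.5 N); the arm keeps its last pose, push and grip.
It fails at once if the lid is lifted (over 0.1 rad) while the isolator is not off (value of joint lid above 0.1 rad and value of joint isolator below 1.3 rad).
It fails at once if a loose bystander is moved by more than 20 mm (distance of any of oil_bottle, objective, screwdriver, slide_box, lens_ring, beam_block from where it was at the start of the episode above 0.02 m).
It also fails if it takes over 54 s, if anything falls off the work surface, if the arm or the gripper's body presses on something with over 40 N, if the wrist force passes 120 N, or if a joint passes its speed limit or range.

## Working session

There is one attempt and no reset: what is moved stays moved. The work goes in short steps, Python scripts to look and compute and a tool call to move; the robot and the scene stay as the last step left them, time stands still between calls to the robot, and variables do not carry over. Pictures are saved under pics/ and viewed, and the job is handed in when it is done.

Besides the shell and the picture viewer there is one more tool, called after "Emit:" as a command line: name --pt "numbers of a row" for each row, then --argument value for the rest. play_rows: Moves the arm, as the interface text tells. Its arguments: {"type":"object","properties":{"series":{"type":"array","items":{"type":"array","items":{"type":"number"}}},"grip_force":{"type":"number"}},"required":["series"]}

```bash
ls; mkdir -p pics
python3 - <<'E'
from rig import robot, eyes, ticket
import cv2
print(robot.get_obs(), robot.nose_length)
for n in ("scene","top","wrist"):
    cv2.imwrite(f"pics/{n}0.png", eyes.camera(n)[:,:,::-1]); print(n, eyes.camera_params(n))
E
```

```text
pics
{'time': 0.0, 'q': array([ 1.06544842e+00,  5.28489708e-01,  1.43392728e+00, -3.96920331e-06,
        1.18135352e+00, -1.78504519e-01]), 'joint_velocities': array([ 2.65426886e-03, -7.30151342e-04,  2.26761382e-03,  9.60570675e-04,
       -1.37058805e-05,  3.75070583e-05]), 'joint_torque': array([-1.00529174e-03, -4.40037847e+01, -1.76592064e+01,  6.31769956e-02,
        5.82509895e-02, -1.90761830e-04]), 'position': array([0.20029944, 0.59131414, 0.24654915]), 'tool_rot': array([ 0.69841107, -0.11529928,  0.11478537, -0.69695937]), 'ft_force': array([ 0.29990163, -1.27932946,  0.1803577 ]), 'moment': array([-0.02437645, -0.003459  ,  0.05214005]), 'grip_width': 0.08702990857634249} 0.025
scene {'K': array([[405.95362805,   0.        , 284.61821057],
       [  0.        , 405.95362805, 209.50991251],
       [  0.        ,   0.        ,   1.        ]]), 'D': array([-0.0696791,  0.       ,  0.       ,  0.       ,  0.       ]), 'rvec': array([ 1.00217099,  2.49937309, -0.97084187]), 'tvec': array([ 0.35543377, -0.19391106,  1.39957848])}
top {'K': array([[533.87136507,   0.        , 282.4784291 ],
       [  0.        , 533.87136507, 205.2372437 ],
       [  0.        ,   0.        ,   1.        ]]), 'D': array([0.03445058, 0.        , 0.        , 0.        , 0.        ]), 'rvec': array([ 2.14392948, -2.14574076,  0.1413858 ]), 'tvec': array([0.02831491, 0.55129782, 1.63220028])}
wrist {'K': array([[358.03322858,   0.        , 283.93485488],
       [  0.        , 358.03322858, 210.18316045],
       [  0.        ,   0.        ,   1.        ]]), 'D': array([-0.01794713,  0.        ,  0.        ,  0.        ,  0.        ]), 'rvec': array([-2.35087921, -1.68696181, -0.24635522]), 'tvec': array([-0.62545615, -0.0349304 ,  0.39140217])}
```

View pics/top0.png

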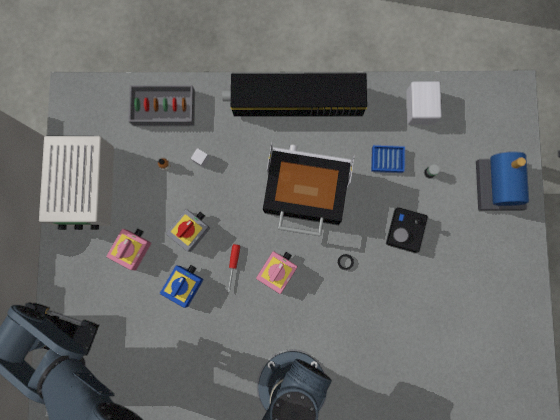

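View pics/scene0.png

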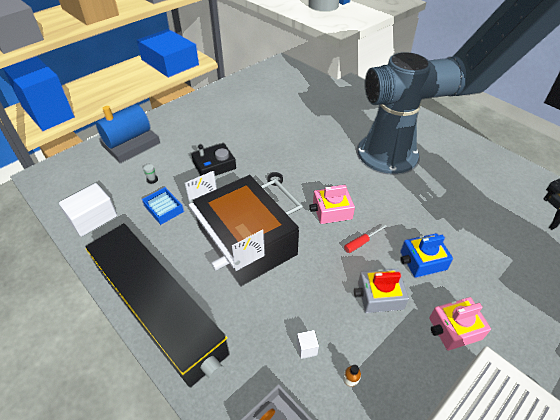

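View pics/wrist0.png

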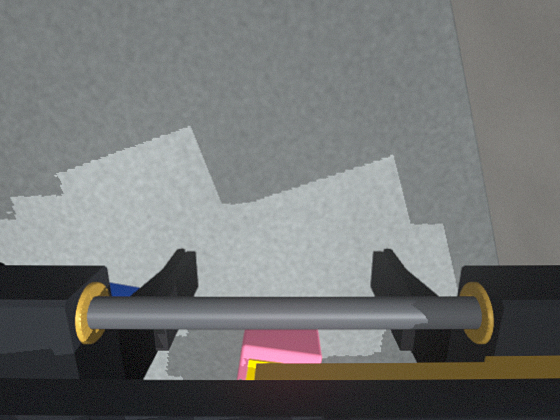

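```bash
cat > h.py <<'E'
import numpy as np, cv2
from scipy.spatial.transform import Rotation as R
def ray(P,px,z):
    px=np.asarray(px,float).reshape(-1,1,2)
    n=cv2.undistortPoints(px,P["K"],P["D"])[:,0]
    Rm=cv2.Rodrigues(P["rvec"])[0]; c=-Rm.T@P["tvec"]
    d=np.c_[n,np.ones(len(n))]@Rm
    return c+d*((z-c[2])/d[:,2])[:,None]
def proj(P,X):
    return cv2.projectPoints(np.asarray(X,float).reshape(-1,1,3),P["rvec"],P["tvec"],P["K"],P["D"])[0][:,0]
E
python3 - <<'E'
import cv2
a=cv2.imread("pics/top0.png")
cv2.imwrite("pics/top_iso.png",cv2.resize(a[195:315,150:310],None,fx=5,fy=5,interpolation=cv2.INTER_CUBIC))
cv2.imwrite("pics/top_enc.png",cv2.resize(a[135:255,240:400],None,fx=5,fy=5,interpolation=cv2.INTER_CUBIC))
from rig import eyes
from h import *
P=eyes.camera_params("top")
hsv=cv2.cvtColor(a,cv2.COLOR_BGR2HSV)
red=(((hsv[...,0]<6)|(hsv[...,0]>174))&(hsv[...,1]>170)&(hsv[...,2]>90)).astype(np.uint8)
red[:,:160]=0;red[:,215:]=0;red[:200]=0;red[260:]=0
n,l,s,c=cv2.connectedComponentsWithStats(red); print(s,c)
for z in (.066,.1): print(ray(P,c,z))
E
```

```text
[[     0      0    560    420 235025]
 [   177    222     17     15    175]] [[279.57022444 209.48505053]
 [185.18857143 229.57714286]]
[[0.5343067  0.0365654  0.066     ]
 [0.47270121 0.32534992 0.066     ]]
[[0.52978648 0.03608982 0.1       ]
 [0.46946808 0.3188409  0.1       ]]
```

View pics/top_iso.png

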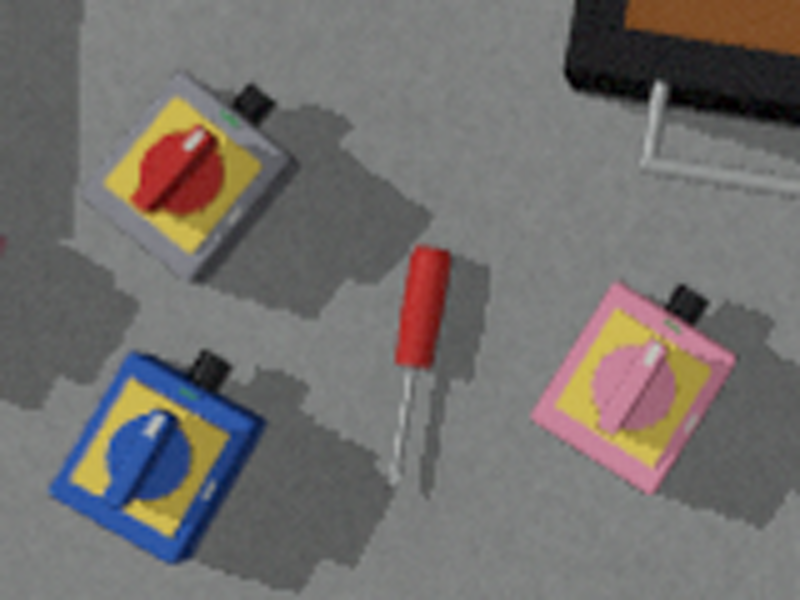

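View pics/top_enc.png

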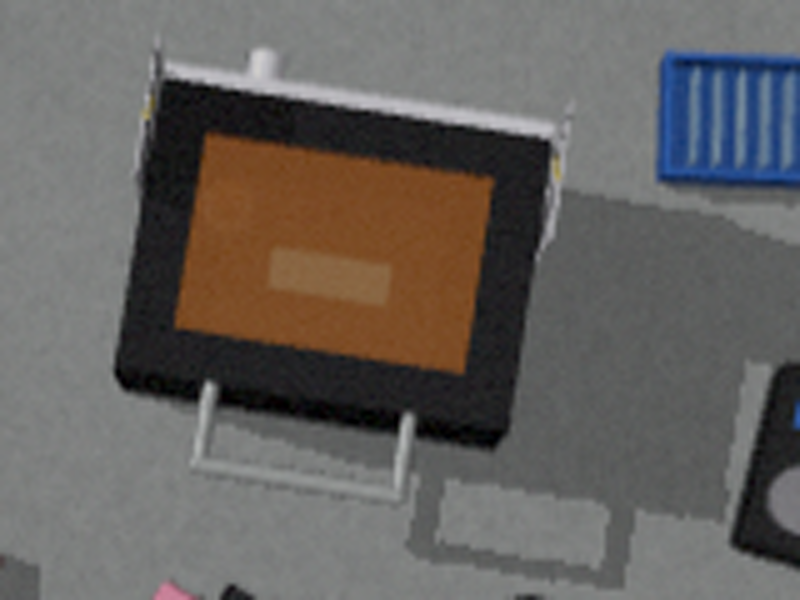

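Run:
```python
from rig import eyes
from h import *
P=eyes.camera_params("top")
o=np.array([150,195])
def c(p,z,o=o): return ray(P,np.array(p)/5+o-0.4,z)
y=c([(180,95),(262,165),(190,253),(105,183)],.058)
print("yellow",y,y.mean(0), np.linalg.norm(y-np.roll(y,1,0),axis=1))
d=(y[1]+y[0])/2-(y[2]+y[3])/2; print("box +x yaw",np.degrees(np.arctan2(d[1],d[0])))
g=c([(230,118),(235,213)],.058);print(g)
b=c([(147,200),(204,134)],.1); print("bar",b,b.mean(0)); d=b[1]-b[0]; print(np.linalg.norm(d),np.degrees(np.arctan2(d[1],d[0])))
o2=np.array([240,135])
h=c([(195,463),(398,493)],.11,o2); print("handle",h,h.mean(0)); d=h[0]-h[1]; print(np.linalg.norm(d),"y-axis yaw-90",np.degrees(np.arctan2(d[1],d[0]))-90)
yaw=np.arctan2(d[1],d[0])-np.pi/2
print("hinge est",h.mean(0)+.228*np.array([np.cos(yaw),np.sin(yaw),0]))
l=c([(118,378),(500,432),(205,133),(495,177),(467,373),(177,327)],.115,o2);print("lid front corners, window",l)
for a,b_ in((0,1),(2,3),(5,4)):
  d=l[a]-l[b_];print(np.degrees(np.arctan2(d[1],d[0]))-90, (l[a]+l[b_])/2)
s=c([(430,250),(415,365),(393,480)],.015);print("driver",s)
k=c([(617,283),(735,355)],.055);print("pink corners",k)
```

```text
yellow [[0.52296669 0.32687886 0.058     ]
 [0.47948419 0.27533618 0.058     ]
 [0.42545355 0.31825596 0.058     ]
 [0.46853265 0.37154924 0.058     ]] [0.47410927 0.32300506 0.058     ] [0.07041667 0.06743423 0.06900303 0.06852724]
box +x yaw -38.92245090193008
[[0.50862245 0.29568754 0.058     ]
 [0.44993486 0.2912725  0.058     ]]
bar [[0.45442103 0.33695279 0.1       ]
 [0.49407884 0.30383491 0.1       ]] [0.47424994 0.32039385 0.1       ]
0.05166754618602588 -39.86495909798485
handle [[ 0.4752436   0.03881166  0.11      ]
 [ 0.45722708 -0.08183198  0.11      ]] [ 0.46623534 -0.02151016  0.11      ]
0.12198148271880081 y-axis yaw-90 -8.493589196502867
hinge est [ 0.69173473 -0.05518547  0.11      ]
lid front corners, window [[ 0.525709    0.0847103   0.115     ]
 [ 0.49305849 -0.14241356  0.115     ]
 [ 0.67490783  0.03284311  0.115     ]
 [ 0.64742748 -0.14173011  0.115     ]
 [ 0.52843328 -0.12332262  0.115     ]
 [ 0.55642308  0.04956219  0.115     ]]
-8.180589355697066 [ 0.50938375 -0.02885163  0.115     ]
-8.945776421463037 [ 0.66116765 -0.0544435   0.115     ]
-9.196311860906206 [ 0.54242818 -0.03688022  0.115     ]
driver [[0.42994001 0.17543966 0.015     ]
 [0.358177   0.18390881 0.015     ]
 [0.28734321 0.19659851 0.015     ]]
pink corners [[ 0.40695697  0.05676916  0.055     ]
 [ 0.36313063 -0.01529525  0.055     ]]
```

Run:
```python
from rig import robot,eyes
from h import *
s=robot.get_obs(); M=R.from_quat(s["tool_rot"]).as_matrix(); print(M.round(3)); z=M[:,2]
print("zyaw",np.degrees(np.arctan2(z[1],z[0])),np.degrees(s["q"]), s["time"])
a=cv2.imread("pics/scene0.png"); cv2.imwrite("pics/scene_iso.png",cv2.resize(a[250:330,340:440],None,fx=7,fy=7,interpolation=cv2.INTER_CUBIC))
P=eyes.camera_params("scene")
print(proj(P,[[.474,.323,.1],[.474,.323,.066],[.466,-.0215,.11]]))
```

```text
[[ 0.947 -0.001  0.321]
 [-0.321 -0.002  0.947]
 [-0.    -1.    -0.002]]
zyaw 71.27475794304337 [ 6.10482089e+01  3.02674721e+01  8.21392156e+01 -3.54272486e-04
  6.76923939e+01 -1.02263995e+01] 0.15
[[386.35307967 273.85281222]
 [383.59885644 281.75311095]
 [286.61115091 193.38229734]]
```

View pics/scene_iso.png

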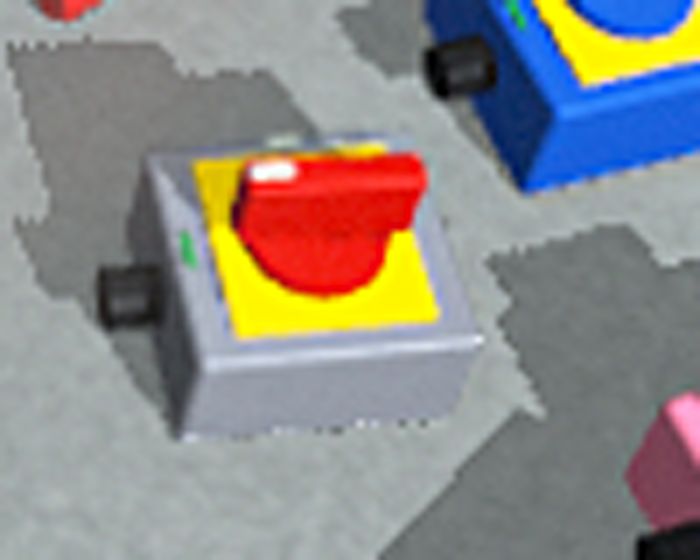

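Emit:
play_rows --pt "1 0.288 0.055 -0.1385 0 0 0" --pt "1 0.288 0.055 -0.1385 0 0 0" --pt "1 0.288 0.055 -0.1385 0 0 0" --pt "1 0.288 0.055 -0.1385 0 0 0" --pt "1 0.288 0.055 -0.1385 0 0 0" --pt "1 0.288 0.055 -0.1385 0 0 0" --pt "1 0.288 0.055 -0.1385 0 0 0" --pt "1 0.288 0.055 -0.1385 0 0 0" --pt "1 0.288 0.055 -0.1385 0 0 0" --pt "1 0.288 0.055 -0.1385 0 0 0" --pt "1 0.288 0.055 -0.1385 0 0 0" --pt "1 0.288 0.055 -0.1385 0 0 0" --grip_force 30

```text
time: 1.15
position: [0.4754, 0.3223, 0.1811]
tool_rot: [0.698, -0.115, 0.115, -0.698]
ft_force: [0.3, 0.7, 0.9]
grip_width: 0.0868
```

Emit:
play_rows --pt "1 0 0 0 0 0.029 0" --pt "1 0 0 0 0 0.029 0" --pt "1 0 0 0 0 0.029 0" --pt "1 0 0 0 0 0.029 0" --pt "1 0 0 0 0 0 0" --pt "1 0 0 0 0 0 0" --pt "1 0 0 0 0 0 0"

```text
time: 1.73
position: [0.4744, 0.3236, 0.1814]
tool_rot: [0.666, -0.239, 0.239, -0.665]
ft_force: [1.0, 1.2, -0.3]
grip_width: 0.087
```

```bash
cat > st.py <<'E'
from rig import robot,eyes
from h import *
def st():
    s=robot.get_obs(); M=R.from_quat(s["tool_rot"]).as_matrix(); z=M[:,2]
    print("t",s["time"],"p",s["position"].round(4),"zyaw",round(np.degrees(np.arctan2(z[1],z[0])),2),"ydir",M[:,1].round(3),"F",s["ft_force"].round(1),"M",s["moment"].round(2),"w",round(s["grip_width"],4),"q",s["q"].round(2))
    return s,M
def shot(c,n,crop=None,k=1):
    P=eyes.camera_params(c); a=eyes.camera(c)[:,:,::-1]; cv2.imwrite(f"pics/{n}_full.png",a)
    if crop: x0,x1,y0,y1=crop; a=cv2.resize(a[y0:y1,x0:x1],None,fx=k,fy=k,interpolation=cv2.INTER_CUBIC)
    cv2.imwrite(f"pics/{n}.png",a); return P
E
python3 - <<'E'
from st import *
s,M=st()
P=shot("wrist","w1")
print(proj(P,[[.474,.323,.1],[.474,.323,.066]]))
shot("top","t1",(130,250,170,290),5)
E
```

```text
t 1.7333 p [0.4744 0.3236 0.1814] zyaw 50.51 ydir [-0. -0. -1.] F [ 1.   1.2 -0.3] M [-0.04  0.   -0.02] w 0.087 q [ 0.4   0.54  1.63 -0.    0.97 -0.48]
[[281.08080821 231.15940249]
 [281.44257061 215.3630129 ]]
```

View pics/w1.png

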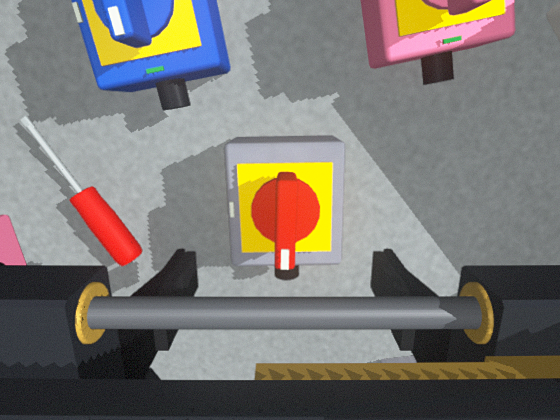

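```bash
python3 - <<'E'
from st import *
P=eyes.camera_params("wrist")
a=cv2.imread("pics/w1_full.png");hsv=cv2.cvtColor(a,cv2.COLOR_BGR2HSV)
red=(((hsv[...,0]<7)|(hsv[...,0]>173))&(hsv[...,1]>170)&(hsv[...,2]>80)).astype(np.uint8)
red[:,:230]=0;red[:,345:]=0
print(cv2.boundingRect(red))
for y in range(170,280,8):
    xs=np.where(red[y])[0]; print(y,(xs.min(),xs.max()) if len(xs) else None,end=' ')
b=ray(P,[(287,181),(286,270)],.1); d=b[1]-b[0]; print(b,b.mean(0),np.linalg.norm(d),np.degrees(np.arctan2(d[1],d[0])))
print(ray(P,[(285.5,209)],.066))
yel=((hsv[...,0]>20)&(hsv[...,0]<35)&(hsv[...,1]>150)).astype(np.uint8);yel[:150]=0;yel[260:]=0;yel[:,:230]=0;yel[:,345:]=0
x,y,w,h=cv2.boundingRect(yel);print(x,y,w,h);c=ray(P,[(x,y),(x+w-1,y),(x+w-1,y+h-1),(x,y+h-1)],.058);print(c.mean(0))
E
python3 -c "
import cv2;a=cv2.imread('pics/w1_full.png')[150:290,210:360];cv2.imwrite('pics/w1z.png',cv2.resize(a,None,fx=4,fy=4,interpolation=cv2.INTER_CUBIC))"
```

```text
(252, 173, 68, 96)
170 None 178 (np.int64(279), np.int64(295)) 186 (np.int64(262), np.int64(308)) 194 (np.int64(256), np.int64(315)) 202 (np.int64(253), np.int64(317)) 210 (np.int64(252), np.int64(318)) 218 (np.int64(253), np.int64(318)) 226 (np.int64(256), np.int64(314)) 234 (np.int64(263), np.int64(307)) 242 (np.int64(275), np.int64(294)) 250 (np.int64(276), np.int64(294)) 258 (np.int64(275), np.int64(294)) 266 (np.int64(275), np.int64(294)) 274 None [[0.45082009 0.34707217 0.1       ]
 [0.49754257 0.30790384 0.1       ]] [0.47418133 0.327488   0.1       ] 0.060968424559233216 -39.97372990978285
[[0.47217389 0.32849602 0.066     ]]
237 162 95 90
[0.47278943 0.32655826 0.058     ]
```

View pics/w1z.png

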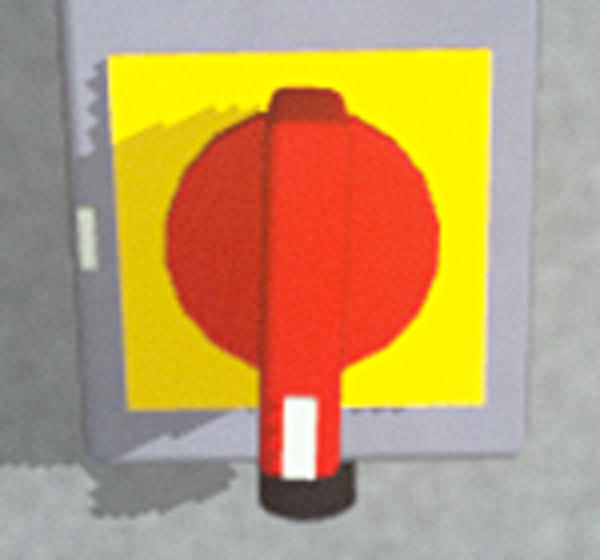

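Emit:
play_rows --pt "1 -0.02 0.2 0.01 0 0 0" --pt "1 0 0.2 0 0 0 0" --pt "1 0 0.2 0 0 0 0" --pt "1 0 0.15 0 0 0 0" --pt "1 0 0.09 0 0 0 0" --pt "1 0 0 0 0 0 0" --pt "1 0 0 0 0 0 0"

```text
time: 2.42
position: [0.4736, 0.3257, 0.0974]
tool_rot: [0.665, -0.24, 0.239, -0.665]
ft_force: [-0.5, -0.3, 0.6]
grip_width: 0.0868
```

Run:
```python
from st import *
st(); shot("scene","s2",(330,450,230,330),6)
```

```text
t 2.4167 p [0.4736 0.3257 0.0974] zyaw 50.42 ydir [-0. -0. -1.] F [-0.5 -0.3  0.6] M [ 0.01  0.   -0.01] w 0.0868 q [ 0.41  0.67  1.68  0.    0.79 -0.47]
```

View pics/s2.png

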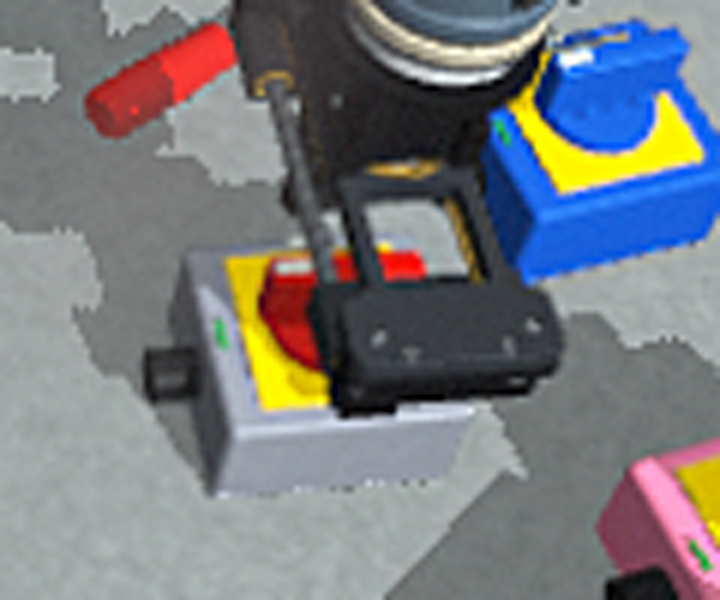

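The fingers straddle the red bar (bar at about (345,265) in the crop). Closing now.

Emit:
play_rows --pt "0 0 0 0 0 0 0" --pt "0 0 0 0 0 0 0" --pt "0 0 0 0 0 0 0" --pt "0 0 0 0 0 0 0" --pt "0 0 0 0 0 0 0" --pt "0 0 0 0 0 0 0" --pt "0 0 0 0 0 0 0" --pt "0 0 0 0 0 0 0" --pt "0 0 0 0 0 0 0" --pt "0 0 0 0 0 0 0" --pt "0 0 0 0 0 0 0" --pt "0 0 0 0 0 0 0"

```text
time: 3.47
position: [0.4736, 0.3256, 0.0975]
tool_rot: [0.665, -0.24, 0.24, -0.665]
ft_force: [0.1, -0.1, 0.0]
grip_width: 0.0151
```

Run:
```python
from st import *
st()
```

```text
t 3.4667 p [0.4736 0.3256 0.0975] zyaw 50.39 ydir [-0. -0. -1.] F [ 0.1 -0.1  0. ] M [-0.06 -0.03 -0.  ] w 0.0151 q [ 0.41  0.67  1.68  0.    0.79 -0.47]
```

Emit:
play_rows --pt "0 0 0 0 0 0.025 0" --pt "0 0 0 0 0 0.025 0" --pt "0 0 0 0 0 0.025 0" --pt "0 0 0 0 0 0.025 0" --pt "0 0 0 0 0 0.025 0" --pt "0 0 0 0 0 0.025 0" --pt "0 0 0 0 0 0.025 0" --pt "0 0 0 0 0 0.025 0" --pt "0 0 0 0 0 0.025 0" --pt "0 0 0 0 0 0.025 0"

```text
time: 4.3
position: [0.4735, 0.3254, 0.0975]
tool_rot: [0.522, -0.477, 0.477, -0.522]
ft_force: [-0.1, -0.4, 0.2]
grip_width: 0.0138
```

Run:
```python
from st import *
st()
```

```text
t 4.3 p [0.4735 0.3254 0.0975] zyaw 5.21 ydir [-0. -0. -1.] F [-0.1 -0.4  0.2] M [-0.16  0.06  0.13] w 0.0138 q [ 0.41  0.67  1.68 -0.    0.79  0.32]
```

Emit:
play_rows --pt "0 0 0 0 0 0.025 0" --pt "0 0 0 0 0 0.025 0" --pt "0 0 0 0 0 0.025 0" --pt "0 0 0 0 0 0.025 0" --pt "0 0 0 0 0 0.025 0" --pt "0 0 0 0 0 0.025 0" --pt "0 0 0 0 0 0.025 0" --pt "0 0 0 0 0 0.025 0" --pt "0 0 0 0 0 0.02 0" --pt "0 0 0 0 0 0.02 0" --pt "0 0 0 0 0 0.0 0"

```text
time: 5.22
position: [0.4733, 0.3255, 0.0975]
tool_rot: [0.311, -0.635, 0.635, -0.31]
ft_force: [-0.5, -1.0, -0.0]
grip_width: 0.0135
```

Run:
```python
from st import *
st()
```

```text
t 5.2167 p [0.4733 0.3255 0.0975] zyaw -37.86 ydir [-0.001 -0.    -1.   ] F [-0.5 -1.  -0. ] M [-0.19  0.16 -0.08] w 0.0135 q [ 0.41  0.67  1.68 -0.    0.79  1.07]
```

Emit:
play_rows --pt "0 0 0 0 0 0.008 0" --pt "0 0 0 0 0 0.008 0" --pt "0 0 0 0 0 0 0" --pt "0 0 0 0 0 0 0"

```text
time: 5.55
position: [0.4733, 0.3255, 0.0975]
tool_rot: [0.296, -0.642, 0.642, -0.296]
ft_force: [-1.2, -0.9, 0.7]
grip_width: 0.0137
```

Run:
```python
from st import *
st(); shot("scene","s3",(330,450,230,330),6);shot("top","t3",(130,250,170,290),5)
```

```text
t 5.55 p [0.4733 0.3255 0.0975] zyaw -40.47 ydir [-0.    -0.001 -1.   ] F [-1.2 -0.9  0.7] M [-0.1   0.26  0.68] w 0.0137 q [ 0.41  0.67  1.68 -0.    0.79  1.12]
```

View pics/s3.png

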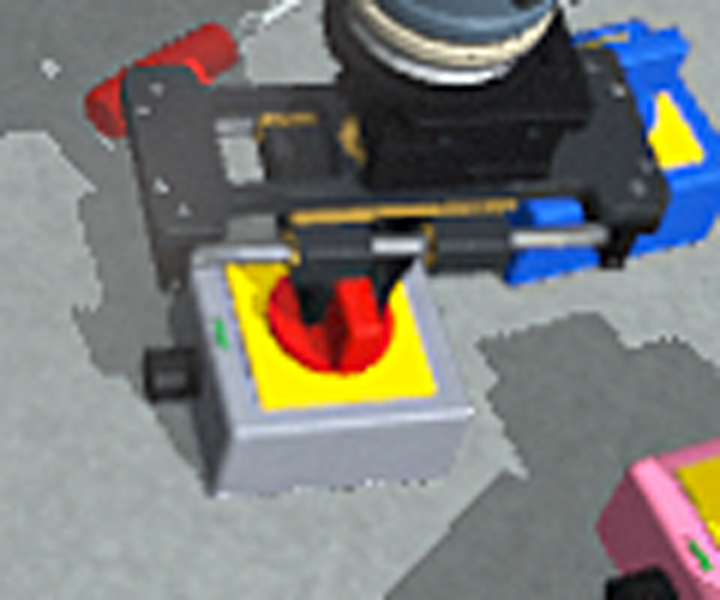

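The handle has turned about 91°, and the moment about the vertical axis jumped to 0.68 N m, so it is against the stop. I'll release it and rise.

Emit:
play_rows --pt "1 0 0 0 0 0 0" --pt "1 0 0 0 0 0 0" --pt "1 0 0 0 0 0 0" --pt "1 0 0 0 0 0 0" --pt "1 0 0 0 0 0 0" --pt "1 0 0 0 0 0 0" --pt "1 0 0 0 0 0 0" --pt "1 0 -0.1 0 0 0 0" --pt "1 0 -0.3 0 0 0 0" --pt "1 0 -0.3 0 0 0 0" --pt "1 0 -0.3 0 0 0 0" --pt "1 0 -0.3 0 0 0 0"

```text
time: 6.65
position: [0.4734, 0.3255, 0.2296]
tool_rot: [-0.295, 0.643, -0.643, 0.295]
ft_force: [0.7, -1.3, -0.6]
grip_width: 0.0836
```

Run:
```python
from st import *
st(); P=shot("wrist","w4")
```

```text
t 6.65 p [0.4734 0.3255 0.2296] zyaw -40.69 ydir [ 0.  0. -1.] F [ 0.7 -1.3 -0.6] M [-0.12  0.08 -0.  ] w 0.0836 q [0.41 0.48 1.58 0.   1.08 1.12]
```

View pics/w4.png

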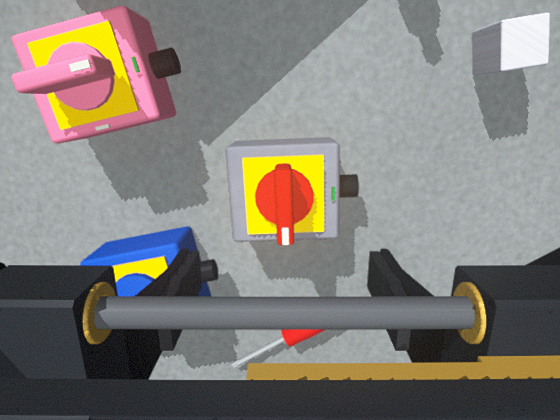

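The white pointer at (286,237) now faces the off side and the bar is square to the box. The isolator is off. Next I'll move above the lid bar.

Emit:
play_rows --pt "1 0.223 0 0.184 0 0 0" --pt "1 0.223 0 0.184 0 0 0" --pt "1 0.223 0 0.184 0 0 0" --pt "1 0.223 0 0.184 0 0 0" --pt "1 0.223 0 0.184 0 0 0" --pt "1 0.223 0 0.184 0 0 0" --pt "1 0.223 0 0.184 0 0 0" --pt "1 0.223 0 0.184 0 0 0" --pt "1 0.223 0 0.184 0 0 0" --pt "1 0.223 0 0.184 0 0 0" --pt "1 0.223 0 0.184 0 0 0" --pt "1 0.223 0 0.184 0 0 0"

```text
time: 7.7
position: [0.4664, -0.0226, 0.2282]
tool_rot: [0.295, -0.642, 0.643, -0.295]
ft_force: [0.1, 0.2, -0.3]
grip_width: 0.0869
```

Emit:
play_rows --pt "0.65 0 0 0 0 -0.0297 0" --pt "0.65 0 0 0 0 -0.0297 0" --pt "0.65 0 0 0 0 -0.0297 0" --pt "0.65 0 0 0 0 -0.0297 0" --pt "0.65 0 0 0 0 -0.0297 0" --pt "0.65 0 0 0 0 -0.0297 0" --pt "0.65 0 0 0 0 0 0" --pt "0.65 0 0 0 0 0 0" --pt "0.65 0 0 0 0 0 0"

```text
time: 8.45
position: [0.4667, -0.0212, 0.2279]
tool_rot: [0.46, -0.536, 0.537, -0.461]
ft_force: [-0.9, -0.1, 0.4]
grip_width: 0.0564
```

Run:
```python
from st import *
st(); P=shot("wrist","w5"); print(proj(P,[[.4752,.0388,.11],[.4572,-.0818,.11],[.466,-.0215,.11]]))
```

```text
t 8.45 p [ 0.4667 -0.0212  0.2279] zyaw -8.72 ydir [ 0.001 -0.    -1.   ] F [-0.9 -0.1  0.4] M [-0.12  0.06  0.07] w 0.0564 q [-0.29  0.35  1.84  0.    0.96 -0.13]
[[282.87345884 132.3770245 ]
 [283.52340251 288.40986554]
 [282.95471434 215.56112955]]
```

View pics/w5.png

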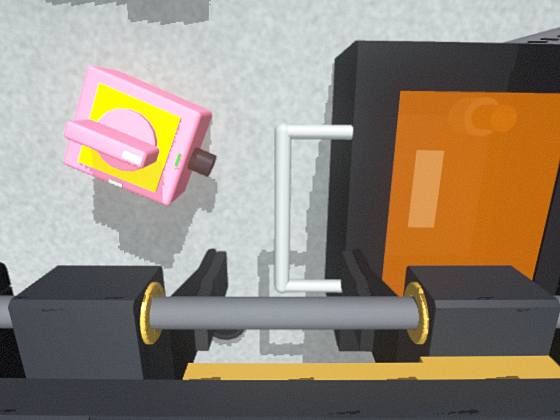

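Emit:
play_rows --pt "0.5 0 0 0 0 0 0" --pt "0.5 0 0 0 0 0 0" --pt "0.5 0 0.2 0 0 0 0" --pt "0.5 0 0.2 0 0 0 0" --pt "0.5 0 0.2 0 0 0 0" --pt "0.5 0 0.2 0 0 0 0" --pt "0.5 0 0.15 0 0 0 0" --pt "0.5 0 0.12 0 0 0 0" --pt "0.5 0 0.07 0 0 0 0" --pt "0.5 0 0 0 0 0 0" --pt "0.5 0 0 0 0 0 0"

```text
time: 9.42
position: [0.4667, -0.0213, 0.1135]
tool_rot: [-0.461, 0.536, -0.536, 0.461]
ft_force: [0.3, 1.0, -0.6]
grip_width: 0.0437
```

Run:
```python
from st import *
st(); P=shot("scene","s6",(180,340,130,250),5); shot("wrist","w6")
```

```text
t 9.4167 p [ 0.4667 -0.0213  0.1135] zyaw -8.62 ydir [-0.  0. -1.] F [ 0.3  1.  -0.6] M [-0.04  0.07  0.06] w 0.0437 q [-0.29  0.55  1.94 -0.    0.65 -0.13]
```

View pics/s6.png

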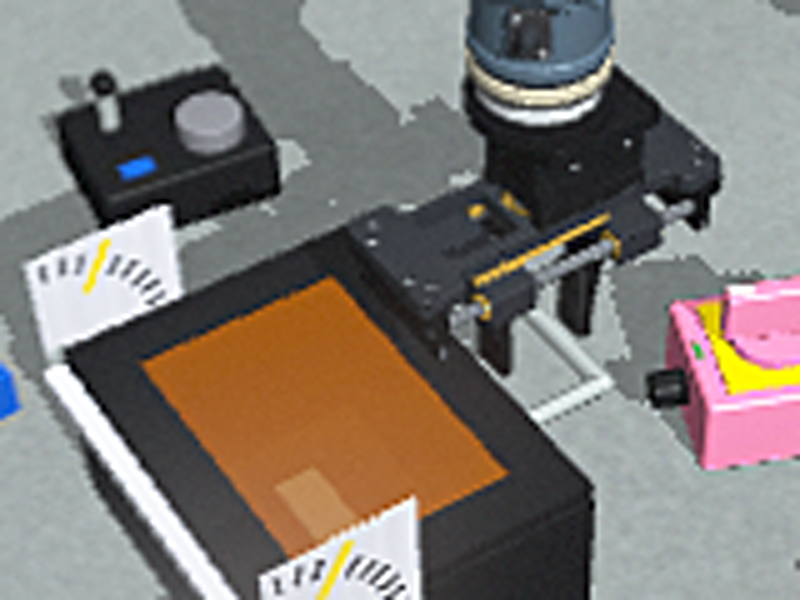

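View pics/w6.png

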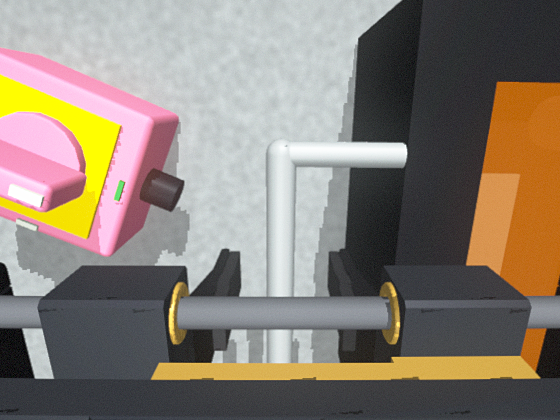

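The bar at (281,250) runs centred between the fingers. Closing on it.

Emit:
play_rows --pt "0 0 0 0 0 0 0" --pt "0 0 0 0 0 0 0" --pt "0 0 0 0 0 0 0" --pt "0 0 0 0 0 0 0" --pt "0 0 0 0 0 0 0" --pt "0 0 0 0 0 0 0" --pt "0 0 0 0 0 0 0" --pt "0 0 0 0 0 0 0" --pt "0 0 0 0 0 0 0" --grip_force 20

```text
time: 10.27
position: [0.4653, -0.021, 0.1133]
tool_rot: [-0.462, 0.537, -0.535, 0.46]
ft_force: [-3.9, -1.3, 0.7]
grip_width: 0.0112
```

Run:
```python
from st import *
s,M=st()
# arc steps: centre-to-bar 228 mm, in tool (dy down, dz toward hinge), units 100mm
a=np.radians(np.arange(0,61,2.5)); r=2.28
dy=-np.diff(r*np.sin(a)); dz=-np.diff(r*np.cos(a))
print(np.c_[np.degrees(a[1:]),dy,dz].round(3))
```

```text
t 10.2667 p [ 0.4653 -0.021   0.1133] zyaw -8.6 ydir [-0.003  0.001 -1.   ] F [-3.9 -1.3  0.7] M [-0.16  0.64 -0.02] w 0.0112 q [-0.29  0.55  1.94 -0.    0.65 -0.14]
[[ 2.50e+00 -9.90e-02  2.00e-03]
 [ 5.00e+00 -9.90e-02  7.00e-03]
 [ 7.50e+00 -9.90e-02  1.10e-02]
 [ 1.00e+01 -9.80e-02  1.50e-02]
 [ 1.25e+01 -9.80e-02  1.90e-02]
 [ 1.50e+01 -9.70e-02  2.40e-02]
 [ 1.75e+01 -9.60e-02  2.80e-02]
 [ 2.00e+01 -9.40e-02  3.20e-02]
 [ 2.25e+01 -9.30e-02  3.60e-02]
 [ 2.50e+01 -9.10e-02  4.00e-02]
 [ 2.75e+01 -8.90e-02  4.40e-02]
 [ 3.00e+01 -8.70e-02  4.80e-02]
 [ 3.25e+01 -8.50e-02  5.20e-02]
 [ 3.50e+01 -8.30e-02  5.50e-02]
 [ 3.75e+01 -8.00e-02  5.90e-02]
 [ 4.00e+01 -7.80e-02  6.20e-02]
 [ 4.25e+01 -7.50e-02  6.60e-02]
 [ 4.50e+01 -7.20e-02  6.90e-02]
 [ 4.75e+01 -6.90e-02  7.20e-02]
 [ 5.00e+01 -6.60e-02  7.50e-02]
 [ 5.25e+01 -6.20e-02  7.80e-02]
 [ 5.50e+01 -5.90e-02  8.00e-02]
 [ 5.75e+01 -5.50e-02  8.30e-02]
 [ 6.00e+01 -5.20e-02  8.50e-02]]
```

Emit:
play_rows --pt "0 0 0 -0.014 0 0 0" --pt "0 0 -0.099 0.002 0 0 0" --pt "0 0 -0.099 0.007 0 0 0" --pt "0 0 -0.099 0.011 0 0 0" --pt "0 0 -0.098 0.015 0 0 0" --pt "0 0 0 0 0 0 0" --pt "0 0 0 0 0 0 0"

```text
time: 10.85
position: [0.4683, -0.0215, 0.1529]
tool_rot: [-0.461, 0.536, -0.536, 0.461]
ft_force: [-1.7, -1.4, -2.5]
grip_width: 0.0112
```

Run:
```python
from st import *
s,M=st()
shot("scene","s7",(180,340,130,250),5)
```

```text
t 10.85 p [ 0.4683 -0.0215  0.1529] zyaw -8.61 ydir [-0. -0. -1.] F [-1.7 -1.4 -2.5] M [-0.29  0.55 -0.02] w 0.0112 q [-0.28  0.48  1.91 -0.    0.76 -0.13]
```

View pics/s7.png

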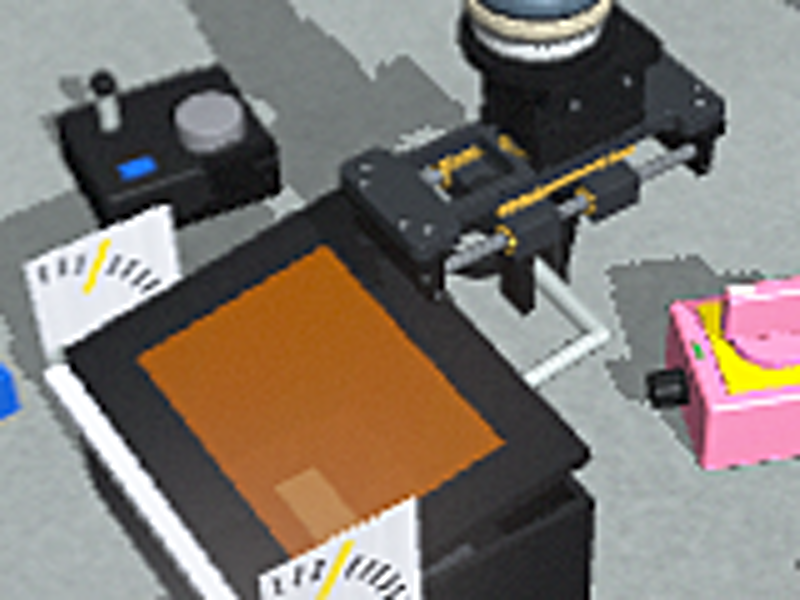

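The lid has opened about 10° with small forces, so I'll continue along the arc.

Emit:
play_rows --pt "0 0 -0.098 0.019 0 0 0" --pt "0 0 -0.097 0.024 0 0 0" --pt "0 0 -0.096 0.028 0 0 0" --pt "0 0 -0.094 0.032 0 0 0" --pt "0 0 -0.093 0.036 0 0 0" --pt "0 0 -0.091 0.04 0 0 0" --pt "0 0 -0.089 0.044 0 0 0" --pt "0 0 -0.087 0.048 0 0 0" --pt "0 0 0 0 0 0 0" --pt "0 0 0 0 0 0 0"

```text
time: 11.73
position: [0.493, -0.0255, 0.2267]
tool_rot: [-0.463, 0.537, -0.534, 0.46]
ft_force: [-5.7, -2.4, -0.5]
grip_width: 0.0111
```

Run:
```python
from st import *
s,M=st()
```

```text
t 11.7333 p [ 0.493  -0.0255  0.2267] zyaw -8.57 ydir [-0.006  0.    -1.   ] F [-5.7 -2.4 -0.5] M [-0.41  1.19 -0.06] w 0.0111 q [-0.28  0.38  1.77 -0.    0.99 -0.13]
```

Emit:
play_rows --pt "0 0 -0.085 0.045 0 0 0" --pt "0 0 -0.083 0.05 0 0 0" --pt "0 0 -0.08 0.055 0 0 0" --pt "0 0 -0.078 0.06 0 0 0" --pt "0 0 -0.075 0.066 0 0 0" --pt "0 0 -0.072 0.069 0 0 0" --pt "0 0 0 0 0 0 0" --pt "0 0 0 0 0 0 0" --grip_force 14

```text
time: 12.4
position: [0.5263, -0.0309, 0.2745]
tool_rot: [-0.464, 0.538, -0.534, 0.459]
ft_force: [-10.7, -1.6, 5.1]
grip_width: 0.0114
```

Run:
```python
from st import *
s,M=st();shot("scene","s8",(180,340,90,210),5)
```

```text
t 12.4 p [ 0.5263 -0.0309  0.2745] zyaw -8.56 ydir [-0.009 -0.    -1.   ] F [-10.7  -1.6   5.1] M [-0.37  1.8  -0.07] w 0.0114 q [-0.27  0.37  1.64 -0.    1.14 -0.12]
```

View pics/s8.png

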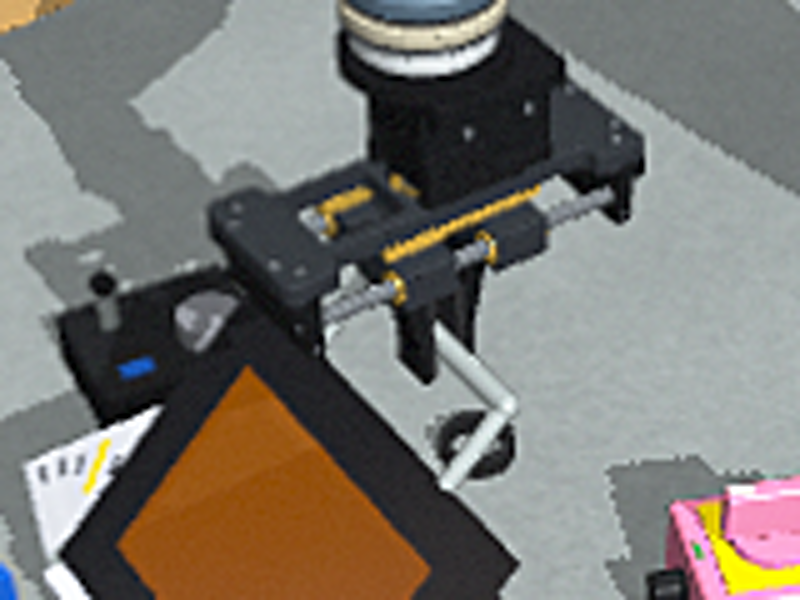

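Run:
```python
from st import *
P=eyes.camera_params("scene")
yaw=np.radians(-8.7); ex=np.array([np.cos(yaw),np.sin(yaw),0]); ey=np.array([-np.sin(yaw),np.cos(yaw),0]); ez=np.array([0,0,1.])
H=np.array([.4655,-.0213,.11])+.228*ex
for t in (0,10,36,38,40,42,44,46,48,50):
    c,s=np.cos(np.radians(t)),np.sin(np.radians(t))
    u=-ex*c+ez*s   # hinge->bar
    n=ex*s+ez*c
    pts=[H+.228*u+.060*ey, H+.180*u+.12*ey+.005*n]
    print(t,((proj(P,pts)-[180,90])*5).round(0).tolist(), ((proj(P,pts)-[180,130])*5).round(0).tolist())
```

```text
0 [[600.0, 583.0], [594.0, 687.0]] [[600.0, 383.0], [594.0, 487.0]]
10 [[597.0, 533.0], [591.0, 650.0]] [[597.0, 333.0], [591.0, 450.0]]
36 [[536.0, 428.0], [537.0, 575.0]] [[536.0, 228.0], [537.0, 375.0]]
38 [[527.0, 422.0], [530.0, 571.0]] [[527.0, 222.0], [530.0, 371.0]]
40 [[519.0, 416.0], [522.0, 568.0]] [[519.0, 216.0], [522.0, 368.0]]
42 [[510.0, 411.0], [515.0, 565.0]] [[510.0, 211.0], [515.0, 365.0]]
44 [[500.0, 406.0], [507.0, 562.0]] [[500.0, 206.0], [507.0, 362.0]]
46 [[490.0, 401.0], [498.0, 559.0]] [[490.0, 201.0], [498.0, 359.0]]
48 [[479.0, 397.0], [490.0, 557.0]] [[479.0, 197.0], [490.0, 357.0]]
50 [[468.0, 393.0], [480.0, 555.0]] [[468.0, 193.0], [480.0, 355.0]]
```

The bar end at (513,408) and the lid corner at (515,565) put the lid at about 42°, where the tool arc says 45°. The bar has slid about 8 mm towards the fingertips while turning in the pads. I'll grip harder and relieve the side push. For the rest of the arc I'll turn the tool with the lid.

Emit:
play_rows --pt "0 0 0 -0.03 0 0 0" --pt "0 0 0 0 0 0 0" --pt "0 0 0 0 0 0 0" --pt "0 0 0 0 0 0 0" --grip_force 40

```text
time: 12.78
position: [0.5259, -0.0308, 0.2742]
tool_rot: [-0.462, 0.536, -0.536, 0.46]
ft_force: [-4.9, -3.9, -0.2]
grip_width: 0.0103
```

Run:
```python
from st import *
s,M=st();shot("scene","s9",(180,340,90,210),5)
```

```text
t 12.7833 p [ 0.5259 -0.0308  0.2742] zyaw -8.59 ydir [-0.003 -0.001 -1.   ] F [-4.9 -3.9 -0.2] M [-0.57  0.93 -0.06] w 0.0103 q [-0.27  0.36  1.64 -0.    1.14 -0.12]
```

View pics/s9.png

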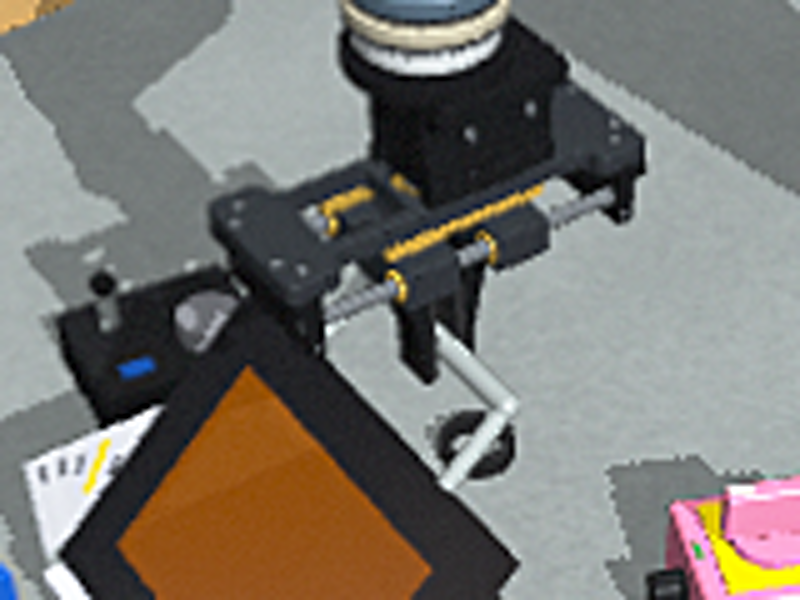

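Emit:
play_rows --pt "0 0 -0.071 0.073 -0.0139 0 0" --pt "0 0 -0.071 0.073 -0.0139 0 0" --pt "0 0 -0.071 0.073 -0.0139 0 0" --pt "0 0 -0.071 0.073 -0.0139 0 0" --pt "0 0 0 0 0 0 0" --pt "0 0 0 0 0 0 0"

```text
time: 13.33
position: [0.5575, -0.0359, 0.3013]
tool_rot: [-0.5, 0.581, -0.487, 0.418]
ft_force: [-5.7, -3.6, 2.0]
grip_width: 0.0106
```

Run:
```python
from st import *
s,M=st();shot("scene","s10",(180,340,90,210),5)
```

```text
t 13.3333 p [ 0.5575 -0.0359  0.3013] zyaw -8.62 ydir [-0.174  0.024 -0.984] F [-5.7 -3.6  2. ] M [-0.68  0.94  0.08] w 0.0106 q [-0.25  0.45  1.42 -0.02  1.44 -0.1 ]
```

View pics/s10.png

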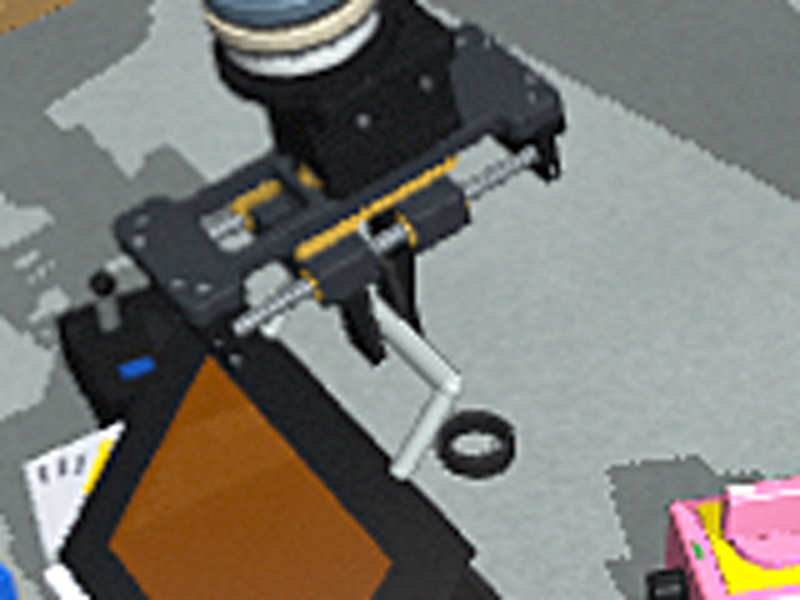

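Emit:
play_rows --pt "0 0 -0.071 0.073 -0.0139 0 0" --pt "0 0 -0.071 0.073 -0.0139 0 0" --pt "0 0 -0.071 0.073 -0.0139 0 0" --pt "0 0 -0.02 0.02 -0.004 0 0" --pt "0 0 0 0 0 0 0" --pt "0 0 0 0 0 0 0" --pt "0 0 0 0 0 0 0"

```text
time: 13.97
position: [0.5855, -0.0405, 0.3185]
tool_rot: [-0.529, 0.614, -0.445, 0.381]
ft_force: [-5.4, -4.1, 0.5]
grip_width: 0.0108
```

Run:
```python
from st import *
s,M=st();P=shot("scene","s11",(180,340,90,210),5)
shot("top","t11",(230,390,120,240),5); Pt=eyes.camera_params("top")
yaw=np.radians(-8.7); ex=np.array([np.cos(yaw),np.sin(yaw),0]); ey=np.array([-np.sin(yaw),np.cos(yaw),0]); ez=np.array([0,0,1.])
H=np.array([.4655,-.0213,.11])+.228*ex
for t in range(52,67,2):
    c,s=np.cos(np.radians(t)),np.sin(np.radians(t))
    u=-ex*c+ez*s; n=ex*s+ez*c
    pts=[H+.228*u+.060*ey, H+.180*u+.12*ey+.005*n, H+.180*u+.12*ey-.005*n]
    print(t,((proj(P,pts)-[180,90])*5).round(0).tolist(), ((proj(Pt,pts)-[230,120])*5).round(0).tolist())
```

```text
t 13.9667 p [ 0.5855 -0.0405  0.3185] zyaw -8.67 ydir [-0.31   0.045 -0.95 ] F [-5.4 -4.1  0.5] M [-0.72  0.7   0.19] w 0.0108 q [-0.24  0.55  1.23 -0.03  1.68 -0.09]
52 [[457.0, 390.0], [471.0, 554.0], [486.0, 556.0]] [[264.0, 342.0], [166.0, 277.0], [164.0, 293.0]]
54 [[445.0, 388.0], [461.0, 553.0], [477.0, 555.0]] [[266.0, 329.0], [167.0, 267.0], [165.0, 283.0]]
56 [[432.0, 385.0], [451.0, 553.0], [467.0, 554.0]] [[268.0, 316.0], [168.0, 256.0], [166.0, 273.0]]
58 [[419.0, 384.0], [440.0, 552.0], [457.0, 553.0]] [[270.0, 302.0], [169.0, 246.0], [167.0, 263.0]]
60 [[406.0, 383.0], [430.0, 553.0], [447.0, 553.0]] [[271.0, 288.0], [171.0, 235.0], [169.0, 252.0]]
62 [[392.0, 382.0], [418.0, 553.0], [436.0, 553.0]] [[273.0, 274.0], [172.0, 224.0], [170.0, 241.0]]
64 [[378.0, 382.0], [407.0, 554.0], [425.0, 553.0]] [[275.0, 259.0], [174.0, 212.0], [171.0, 230.0]]
66 [[363.0, 382.0], [395.0, 556.0], [414.0, 554.0]] [[277.0, 244.0], [175.0, 201.0], [173.0, 219.0]]
```

View pics/s11.png

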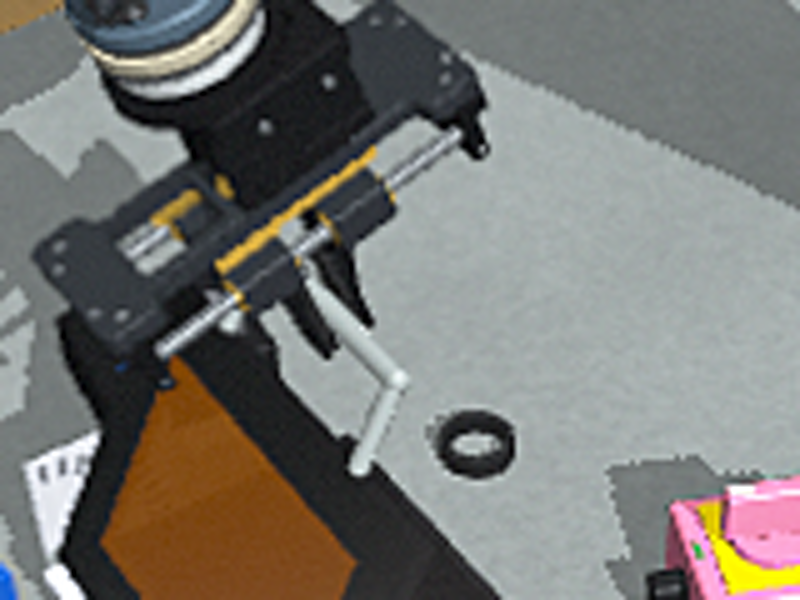

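View pics/t11.png

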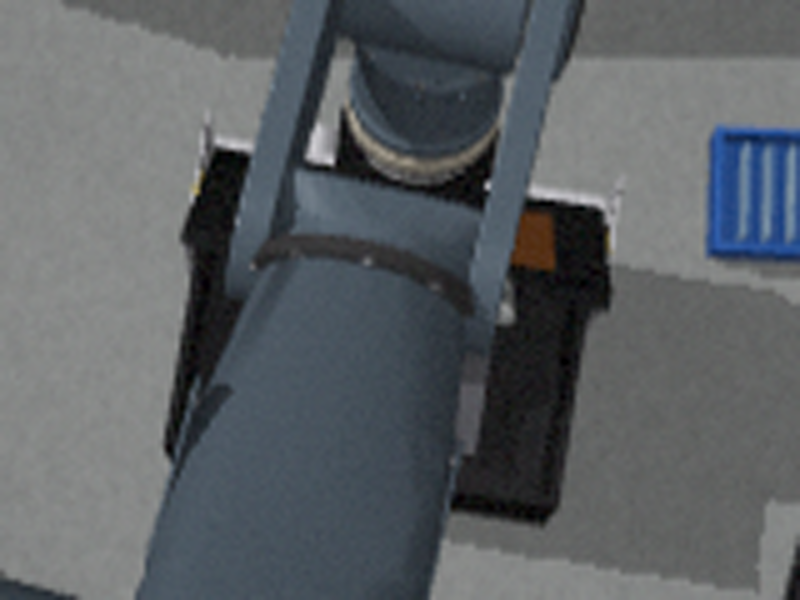

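Bar end at (405,380) in the scene crop and the lid's left corner at about (183,242) in the top crop both put the lid at about 60°. I'll hold for a second and check for drift.

Emit:
play_rows --pt "0 0 0 0 0 0 0" --pt "0 0 0 0 0 0 0" --pt "0 0 0 0 0 0 0" --pt "0 0 0 0 0 0 0" --pt "0 0 0 0 0 0 0" --pt "0 0 0 0 0 0 0" --pt "0 0 0 0 0 0 0" --pt "0 0 0 0 0 0 0" --pt "0 0 0 0 0 0 0" --pt "0 0 0 0 0 0 0" --pt "0 0 0 0 0 0 0" --pt "0 0 0 0 0 0 0"

```text
time: 15.07
position: [0.5854, -0.0405, 0.3184]
tool_rot: [-0.529, 0.614, -0.445, 0.381]
ft_force: [-4.4, -4.0, 0.4]
grip_width: 0.0102
```

Run:
```python
from st import *
s,M=st();P=shot("scene","s12"); 
a=cv2.imread("pics/s11_full.png").astype(int);b=cv2.imread("pics/s12_full.png").astype(int)
d=np.abs(a-b).max(2); print("changed px >30 (near lid):",(d[90:260,180:340]>30).sum(), "all",(d>30).sum())
```

```text
t 15.0667 p [ 0.5854 -0.0405  0.3184] zyaw -8.67 ydir [-0.31   0.045 -0.95 ] F [-4.4 -4.   0.4] M [-0.75  0.66  0.19] w 0.0102 q [-0.24  0.55  1.23 -0.03  1.68 -0.09]
changed px >30 (near lid): 57 all 88
```

View pics/s12.png

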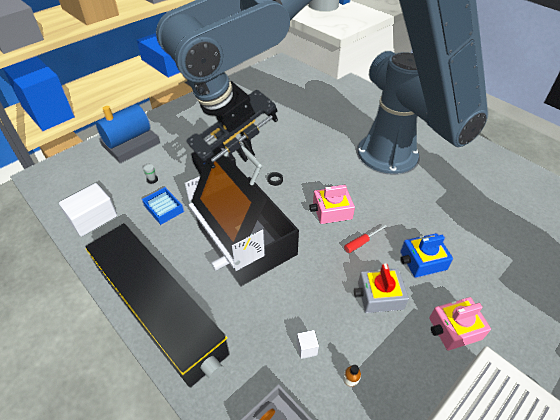

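Nothing is drifting. The isolator handle at (385,278) is still off, and the bystanders are where they were.

```bash
python3 -c "
from rig import ticket
print(ticket.hand_in())"
```

```text
the job is handed in; nothing more can be done
None
```

The isolator is off and the gripper is holding the lid open at about 60°. I handed the job in at about 15 s of the 54 s allowed, and `hand_in` gives no verdict.

- **Isolator:** I gripped the red handle and turned it clockwise about 91° until the moment rose to 0.68 N m at the stop, with the lid still shut. The wrist picture afterwards showed the pointer facing the off side, and the last scene picture showed it unchanged.
- **Lid:** I then gripped the bar and swung the lid up. At a tool-arc estimate of 45° the picture showed only about 42°, because the bar had slid about 8 mm towards the fingertips. I raised the grip to 40 N and turned the tool with the lid for the rest.
- **Last checks:**
    - **Angle:** the scene view puts the lid at about 60°. The top view gives 59–62°, with its lid corner about 2 pixels off sideways from my model.
    - **Stillness:** over one second of holding, the tool moved 0.1 mm and the picture barely changed. The wrist force was about 6 N.
    - **Grip:** the opening reads 10.2 mm on the 12 mm bar, so the bar may sit near the fingertips, but it did not slip further.
    - **Bystanders:** by eye in the last scene picture they stand where they were; I did not measure them.

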